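# Roll-out check of a rebuilt quad skate

## Robot

A 6-joint arm with a two-finger parallel gripper is mounted at the origin on the work surface. World frame = base frame: x ahead of the robot, y to its left, z up, the work surface at z = 0. Lengths are in m, angles in degrees, forces in N, time in s.
With the tool pointing down it reaches from about 0.3 to 1 m from the base axis. Payload 5.1 kg.
Tool frame: the origin (TCP) lies between the finger pads, 19 mm behind the fingertips; this is the grasp point; z points along the fingers, y is the line along which they close (so a half turn about z gives the same grasp; the last joint's range is limited). The gripper opens to 95 mm and grips with 3 to 60 N. Pads are 20 mm wide; open, the fingers measure 119 mm over their backs; the gripper's body (75 mm by 180 mm) begins 59 mm behind the grasp point.
Start: joints at [66.257, 7.093, 94.555, -0, 78.352, -4.733], TCP at [0.212, 0.615, 0.233] pointing down, gripper open.
Joint ranges: [-149.61, 149.61], [-58.7, 133.49], [1.44, 155.28], [-77.14, 257.14], [18.33, 153.61], [-166.67, 166.67]. Speed limits (degrees/s): [147.25, 147.25, 180, 180, 180, 180].

## Interface

Orientations are given as [roll, pitch, yaw] about the fixed x, y, z axes, in that order (R = Rz(yaw) Ry(pitch) Rx(roll)).
In Python, from cell import manip gives the robot as it stands.
- The arm moves only by the tool step_arm, never from a script. Its argument "increments" is a list of rows, each an object with "delta_pos": the shift along the world's x, y, z in m, a list of three; "turn": the turn, a rotation vector about the world's x, y, z in degrees, a list of three; "hand": the closure, from 0 (fully open) to 1 (shut). In form: [{"delta_pos": [dx, dy, dz], "turn": [ax, ay, az], "hand": hand}, ...]. A call has 1 to 8 rows; each row is the pose to reach, as a shift and turn from the pose commanded when the call began; what a row does not reach only later rows make up. A row lasts 1/8 s, in which the tool goes at most 62.5 mm and 10.7 degrees, less where a joint would pass 70% of its speed; a pose out of reach is approached as far as the arm can. A call with a gripper value outside its range is refused whole. The fingers move at their own pace and stop on an object; "newtons" is the grip in N (left out, the last holds). Time passes only in rows, so rows that repeat a pose let the fingers close. It gives the time, the measured TCP pose, the force, the opening and the grip force at its end, in the units of the state.
- manip.read_state(): the state, without advancing time (a new reading comes with each control period).
- manip.get_image(name): name is "scene" or "side" or "wrist"; returns the picture (400x640x3 uint8, blue, green, red); there is no depth.
- manip.calibration(name): a dict with "vfov" (degrees; the focal length in pixels is half the picture's height over the tangent of half this angle, whatever the lens; pixels are square), "cx", "cy" (the principal point, pixels), "k1" (the pictures are not rectified: a ray, as slopes to the right and down, at radius r is drawn at 1 + k1 r^2 times it, then the intrinsics apply), "world_to_cam" (4x4, takes a point from world to camera coordinates). Camera axes: x right, y down, z forward; pixel columns grow to the right and rows downward; lengths in m; the calibration is good to about 2 mm. A picture is of the moment at which its call begins: read the wrist's pose just before it. calibration takes no time and is no camera call; for the wrist camera it gives the pose at the moment of the call.
- manip.job_done(): hands the job in; it is judged then, once.
The state is a dict: "time": time; "joint_positions": joint angles; "joint_velocities": joint speeds; "tau": joint torques, N m; "ee_pos": TCP position; "orientation": TCP orientation; "ft_force": force on the tool from outside, world axes, zero at the start; "wrist_torque": the same for the moment, N m; "finger_gap": finger opening in m; "grasp_force": force on a finger pad.
Only numpy, scipy, OpenCV 4.12 (cv2) and the standard library are available. Lean on these libraries where they do the work, as an engineer would, in place of code of your own. Each camera call takes 0.05 s, during which the arm holds its last target. There are 200 camera calls.

## Task

Roll-test the rebuilt skate: take hold of the dance plug at its toe, send it gently along the lane towards the far buffer (some 0.15 m/s is plenty) and let go, then let it coast freely for 2.5 seconds while your open fingers ride along astride the plug, never touching and never more than 15 mm off its centre. Then, while it is still rolling, catch it by the plug, bring it to rest before it reaches the far buffer, let go and draw your hand well up out of the way; leave the other things on the table where they are.

Things in the scene. Friction and masses are not known exactly. Their poses are not given: they have to be found in the camera images.
- lane: Fixed level plywood lane, 1050 x 182 mm, board 12 mm thick, aluminium rims 12 mm above the board, inner faces 81 mm either side of the middle. A steel rail 10 mm high runs along the middle. Origin on the table (12 mm below the board's top), on the middle line; x along the lane in the rolling direction, to the far buffer (from the robot's right to its left), y left of that, z up.
- far_buffer: Fixed black rubber cross block at the end of the lane the skate rolls to, 28 mm thick along the lane, 120 mm wide (steel foot 150), 60 mm high. Origin: centre of its underside, on the board, 387 mm along x from the lane's origin; its face towards the skate is at 373 mm. A like block stands at the near end.
- skate: Quad skate chassis without boot: aluminium plate, trucks, four cream 57 mm wheels; 265 mm long, 132 wide. A shoe on the lane rail guides it: it rolls along the lane only and cannot tip. Starts at the near end, toe to the far buffer. About 0.8 kg (0.54 to 1.23); coasting at 0.13 m/s it loses 0.03 m/s per s (hidden, 0.02 to 0.045). Origin midway between axles, on the board; x to the toe, z up.
- plug (a point): Grip point 148 mm ahead of the skate's origin, 45 mm above the board, on the axis of the white dance plug: upright cylinder, 36 mm diameter, 26 to 50 mm above the board, under the aluminium toe boss (32 mm diameter, top at 72, stem end 77). Its front, 18 mm ahead, is the skate's foremost point. Both sides free; front wheels begin 49 mm behind it, 32 mm and more to each side. Axes as the skate's.
- timer: Bystander: squat grey spin timer, 85 x 105 mm, 54 mm high, with a round red push button on top. Loose. Origin at the centre of its underside.
- seater: Bystander: chrome stepped bearing seating tool standing upright, 40 mm diameter foot, 60 mm high. Loose. Origin at the centre of its underside.
- cup: Bystander: pewter cup, 68 mm across the rim, 68 mm high. Loose. Origin at the centre of its underside.
- loupe: Bystander: black plastic magnifier loupe standing upright, 46 mm across, 36 mm high. Loose. Origin at the centre of its underside.

How it is judged:
By the outcome, as a careful person would: the job done as asked, in the order asked, and still so for the second after the job is handed in, with the robot touching nothing.
It also fails if it takes over 40 s, if anything falls off the work surface, if the arm or the gripper's body presses on something with over 40 N, if the wrist force passes 120 N, or if a joint passes its speed limit or range.

## Working session

There is one attempt and no reset: what is moved stays moved. The work goes in short steps, Python scripts to look and compute and a tool call to move; the robot and the scene stay as the last step left them, time stands still between calls to the robot, and variables do not carry over. Pictures are saved under pics/ and viewed, at most 10 in all, crops included, and the job is handed in when it is done.

Besides the shell and the picture viewer there is one more tool, called after "Call:" as a command line: name --argument value ..., lists and objects as JSON in quotes. step_arm: Moves the arm, as the interface text tells. Its arguments: {"type":"object","properties":{"increments":{"type":"array"},"newtons":{"type":"number"}},"required":["increments"]}

```bash
ls; mkdir -p pics; cat > h.py <<'E'
import numpy as np, cv2
from cell import manip
def cal(n):
    c=manip.calibration(n); f=200/np.tan(np.radians(c['vfov'])/2)
    return c,f,np.array(c['world_to_cam'])
def proj(C,P):
    c,f,T=C; p=T[:3,:3]@np.array(P,float)+T[:3,3]; s=p[:2]/p[2]; s=s*(1+c['k1']*(s@s)); return s*f+[c['cx'],c['cy']]
def ray(C,uv):
    c,f,T=C; d=(np.array(uv,float)-[c['cx'],c['cy']])/f; s=d.copy()
    for _ in range(30): s=d/(1+c['k1']*(s@s))
    R=T[:3,:3]; return -R.T@T[:3,3], R.T@np.array([s[0],s[1],1])
def onz(C,uv,z):
    o,d=ray(C,uv); return o+d*(z-o[2])/d[2]
E
python3 - <<'E'
from h import *
for n in ("scene","side"):
    cv2.imwrite(f"pics/{n}0.png",manip.get_image(n)); c,f,T=cal(n); print(n,c['vfov'],c['k1'],-T[:3,:3].T@T[:3,3])
s=manip.read_state(); print(s['time'],s['ee_pos'],s['orientation'],s['finger_gap'])
E
```

```text
pics
scene 49.882958508312726 -0.007225959370988941 [ 1.17102268 -0.61079333  0.97348533]
side 53.69239012505644 -0.053657106617678724 [ 0.35587334 -0.75813392  0.8498036 ]
0.1 [0.21153948 0.61404682 0.23232633] [-1.79894014e+02 -8.28088611e-03  1.60988871e+02] 0.09504763713806143
```

View pics/scene0.png

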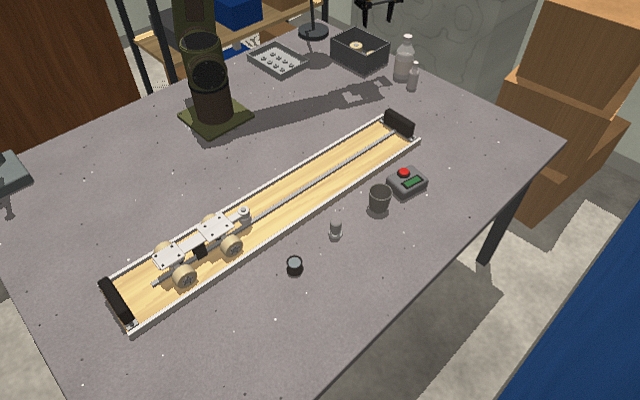

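View pics/side0.png

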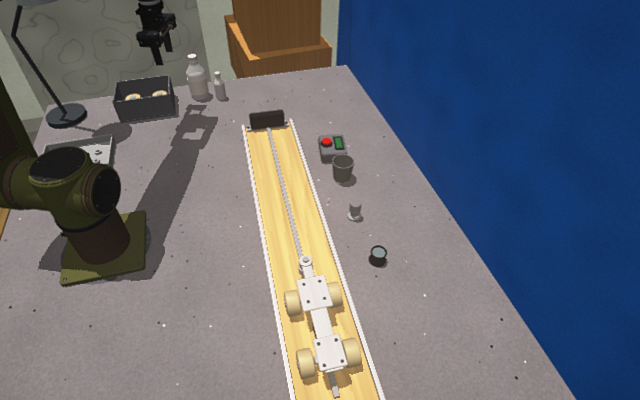

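```bash
python3 - <<'E'
from h import *
a=cv2.imread("pics/scene0.png"); b=cv2.imread("pics/side0.png")
def crop(i,u,v,w,h,k): return cv2.resize(i[v:v+h,u:u+w],None,fx=k,fy=k,interpolation=cv2.INTER_NEAREST)
top=np.hstack([crop(a,215,195,50,37,8),crop(b,280,245,50,37,8)])
bot=np.hstack([crop(a,350,90,80,60,5)[:296],crop(b,235,95,80,60,5)[:296]])
cv2.imwrite("pics/zoom.png",np.vstack([top,bot]))
# lane pixels: rail = non-yellow between yellow, per image
for n,i in (("scene",a),("side",b)):
    C=cal(n); hsv=cv2.cvtColor(i,cv2.COLOR_BGR2HSV)
    m=cv2.inRange(hsv,(12,70,120),(32,255,255))
    nl,lab,st,_=cv2.connectedComponentsWithStats(m)
    for k in range(1,nl):
        if st[k,4]>300: 
            print(n,st[k])
E
```

```text
scene [216   0  94  44 869]
scene [ 547    0   93   30 1428]
scene [134  30  30  32 407]
scene [ 504   64  124   95 1203]
scene [ 224  121  167   97 2815]
scene [ 112  133  299  191 7201]
side [228  22  56  39 415]
side [  245   122   135   278 14039]
```

View pics/zoom.png

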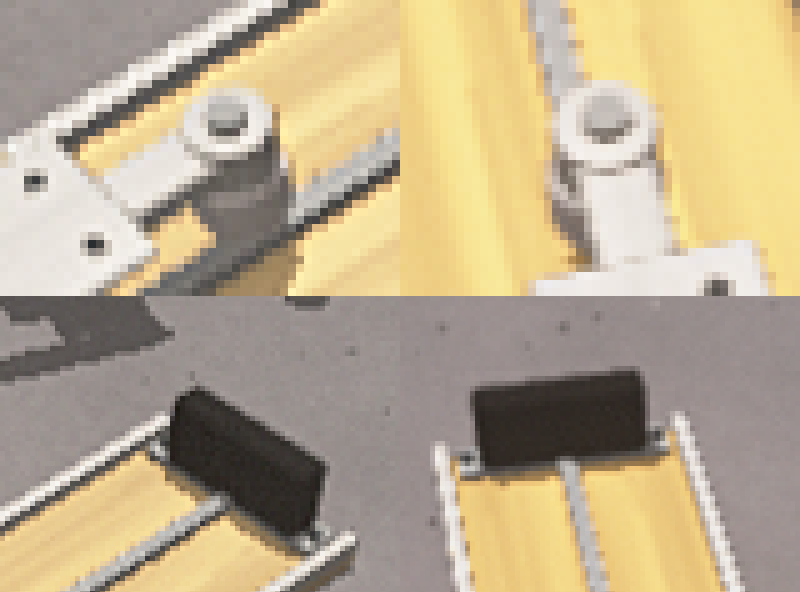

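```bash
python3 - <<'E'
from h import *
S=cal("scene"); D=cal("side")
for z in (.084,): print("boss",onz(S,(243.0,210.0),z),onz(D,(305.1,259.6),z))
def tri(p,q):
    o1,d1=ray(S,p);o2,d2=ray(D,q); A=np.stack([d1,-d2],1); t=np.linalg.lstsq(A,o2-o1,rcond=None)[0]; x,y=o1+t[0]*d1,o2+t[1]*d2; return (x+y)/2,np.linalg.norm(x-y)
print("tri",tri((243.0,210.0),(305.1,259.6)))
print("railend",onz(S,(393.9,130.3),.022),onz(D,(268.5,127.3),.022))
# rail by mask
for n,C in (("scene",S),("side",D)):
    i=cv2.imread(f"pics/{n}0.png"); hsv=cv2.cvtColor(i,cv2.COLOR_BGR2HSV)
    y=cv2.inRange(hsv,(12,70,90),(32,255,255))>0; P=[]
    if n=="scene": it=[(u,None) for u in range(265,388)]
    else: it=[(None,v) for v in range(135,250)]
    for u,v in it:
        col=y[:,u][100:240] if v is None else y[v,230:330]
        off=100 if v is None else 230
        idx=np.flatnonzero(col); 
        if n=="scene":
            ug=u; # expected from line boss->end
            e=210+(u-243)*(130-225)/(394-243)+12
        else: e=300+(v-250)*(268-300)/(127-250)
        idx=idx+off; lo=idx[idx<e-1.5]; hi=idx[idx>e+1.5]
        if len(lo) and len(hi) and hi[0]-lo[-1]<14:
            m=(lo[-1]+hi[0])/2; uv=(u,m) if v is None else (m,v); P.append(onz(C,uv,.020)[:2])
    P=np.array(P); vx,vy,x0,y0=cv2.fitLine(P.astype(np.float32),cv2.DIST_HUBER,0,.001,.001).ravel(); s=np.sign(vy)
    print(n,len(P),"dir",np.degrees(np.arctan2(vy*s,vx*s)),"pt",x0,y0,"x at y=0",x0-y0*vx/vy, P[0],P[-1])
# rims white outer end points side & timers etc.
for nm,uv,z in (("loupe",(294,264),.036),("seater",(336,226),.06),("cup",(380,190),.068),("timer",(404,173),.054)): print(nm,onz(S,uv,z))
E
```

```text
boss [ 0.49138039 -0.23655971  0.084     ] [ 0.48967695 -0.23664607  0.084     ]
tri (array([ 0.48999321, -0.2356852 ,  0.08231453]), np.float64(0.00031748175183017157))
railend [0.51877657 0.38272961 0.022     ] [0.51935964 0.3830038  0.022     ]
scene 123 dir 87.49689 pt 0.5003572 0.07915158 x at y=0 0.49689707 [ 0.48971778 -0.16629433] [0.51183959 0.35445618]
side 115 dir 87.48889 pt 0.50322926 0.06842442 x at y=0 0.5002285 [0.51452047 0.34070038] [ 0.49409321 -0.15680829]
loupe [ 0.69065238 -0.23326742  0.036     ]
seater [ 0.691893   -0.08135082  0.06      ]
cup [0.69251546 0.09812806 0.068     ]
timer [0.68999309 0.21467983 0.054     ]
```

Call:
step_arm --increments '[{"delta_pos": [0.0175, -0.0535, 0], "turn": [0, 0, -4.6], "hand": 0}, {"delta_pos": [0.035, -0.107, 0], "turn": [0, 0, -9.2], "hand": 0}, {"delta_pos": [0.0525, -0.1605, 0], "turn": [0, 0, -13.8], "hand": 0}, {"delta_pos": [0.07, -0.214, 0], "turn": [0, 0, -18.4], "hand": 0}, {"delta_pos": [0.0875, -0.2675, 0], "turn": [0, 0, -23], "hand": 0}, {"delta_pos": [0.105, -0.321, 0], "turn": [0, 0, -27.6], "hand": 0}, {"delta_pos": [0.1225, -0.3745, 0], "turn": [0, 0, -32.2], "hand": 0}, {"delta_pos": [0.14, -0.428, 0], "turn": [0, 0, -36.8], "hand": 0}]'

```text
time: 1.1
ee_pos: [0.3517, 0.1848, 0.2332]
orientation: [180.0, 0.0, 124.1]
ft_force: [0.9, -0.5, -0.4]
finger_gap: 0.0951
grasp_force: 0.0
```

Call:
step_arm --increments '[{"delta_pos": [0.0175, -0.0535, 0], "turn": [0, 0, -4.6], "hand": 0}, {"delta_pos": [0.035, -0.107, 0], "turn": [0, 0, -9.2], "hand": 0}, {"delta_pos": [0.0525, -0.1605, -0.01], "turn": [0, 0, -13.8], "hand": 0}, {"delta_pos": [0.07, -0.214, -0.03], "turn": [0, 0, -18.4], "hand": 0}, {"delta_pos": [0.0875, -0.2675, -0.05], "turn": [0, 0, -23], "hand": 0}, {"delta_pos": [0.105, -0.321, -0.06], "turn": [0, 0, -27.6], "hand": 0}, {"delta_pos": [0.1225, -0.3745, -0.06], "turn": [0, 0, -32.2], "hand": 0}, {"delta_pos": [0.139, -0.423, -0.06], "turn": [0, 0, -36.8], "hand": 0}]'

```text
time: 2.1
ee_pos: [0.4906, -0.2384, 0.1727]
orientation: [-179.9, -0.0, 87.2]
ft_force: [0.6, 0.0, 0.8]
finger_gap: 0.0949
grasp_force: 0.0
```

```bash
python3 - <<'E'
from h import *
C=cal("wrist"); s=manip.read_state(); print(s['time'],s['ee_pos'],s['orientation'])
i=manip.get_image("wrist"); cv2.imwrite("pics/w0.png",i)
s=manip.read_state(); print(s['time'],s['ee_pos'],s['orientation'])
print(proj(C,(.4905,-.2366,.084)),proj(C,(.4905,-.2366,.057)),-C[2][:3,:3].T@C[2][:3,3])
E
```

```text
2.1 [ 0.49064873 -0.23835561  0.17266449] [-1.79946281e+02 -3.74922124e-02  8.71843805e+01]
2.15 [ 0.49212488 -0.24317663  0.17304094] [179.93976947   0.21042788  86.94174816]
[317.28710127 206.14468598] [317.3583745  195.59406076] [ 0.49488018 -0.15800636  0.32453992]
```

View pics/w0.png

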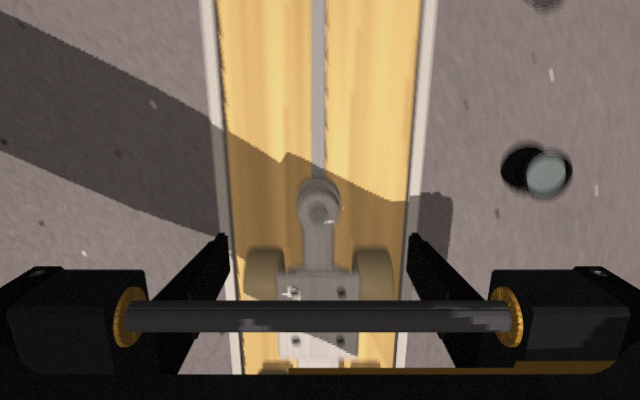

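Call:
step_arm --increments '[{"delta_pos": [0, 0, -0.015], "turn": [0, 0, 0], "hand": 0}, {"delta_pos": [0, 0, -0.045], "turn": [0, 0, 0], "hand": 0}, {"delta_pos": [0, 0, -0.075], "turn": [0, 0, 0], "hand": 0}, {"delta_pos": [0, 0, -0.1], "turn": [0, 0, 0], "hand": 0}, {"delta_pos": [0, 0, -0.112], "turn": [0, 0, 0], "hand": 0}, {"delta_pos": [0, 0, -0.115], "turn": [0, 0, 0], "hand": 0}, {"delta_pos": [0, 0, -0.115], "turn": [0, 0, 0], "hand": 0}, {"delta_pos": [0, 0, -0.115], "turn": [0, 0, 0], "hand": 0}]'

```text
time: 3.15
ee_pos: [0.4915, -0.2368, 0.0597]
orientation: [179.9, 0.1, 87.4]
ft_force: [0.7, 0.3, -0.1]
finger_gap: 0.0952
grasp_force: 0.0
```

```bash
python3 - <<'E'
from h import *
C=cal("wrist"); s=manip.read_state(); print(s['time'],s['ee_pos'],s['orientation'],s['finger_gap'])
i=manip.get_image("wrist"); cv2.imwrite("pics/w1.png",i)
np.save("pics/w1T.npy",C[2])
print(proj(C,(.4905,-.2366,.084)),proj(C,(.4905,-.2186,.062)),-C[2][:3,:3].T@C[2][:3,3])
E
```

```text
3.15 [ 0.49150834 -0.23682198  0.05966566] [1.79891650e+02 5.82912475e-02 8.74003245e+01] 0.09523583124641569
[315.0260429  294.53503819] [313.4316819 233.7737213] [ 0.49501007 -0.15619416  0.21140742]
```

View pics/w1.png

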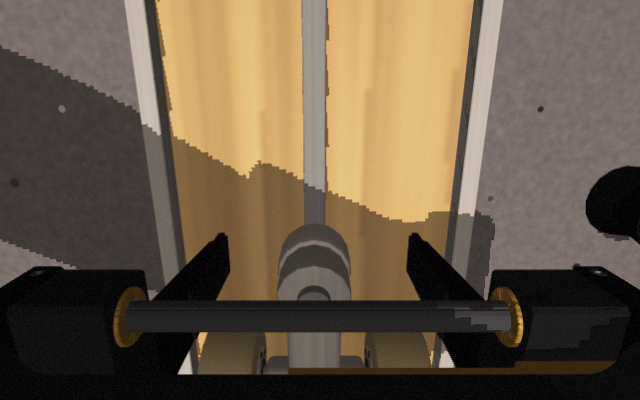

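```bash
cat >> h.py <<'E'
Y0=-.2366; D=np.array([.0445,.999]); B0=np.array([.4902,-.2366])
def front(i,C):
    """arc of plug's front edge: columns 294..334 -> last yellow row scanning down; returns plug centre s along lane"""
    hsv=cv2.cvtColor(i,cv2.COLOR_BGR2HSV); y=hsv[...,1]>75; out=[]
    for u in list(range(288,299))+list(range(330,341)):
        r=np.flatnonzero(y[150:300,u])
        c=y[120:330,u]; k=np.flatnonzero(~c & ~np.roll(c,-1) & ~np.roll(c,-2)& ~np.roll(c,-5))
        if len(k): out.append((u,120+k[0]))
    return out
def track(i,C):
    s=[]
    for uv in front(i,C):
        p=onz(C,(uv[0],uv[1]-.5),.062)[:2]; a=(p-B0)@D; l=(p-B0)@np.array([D[1],-D[0]])
        if abs(l)<.017: s.append(a-np.sqrt(.018**2-l*l))
    return np.median(s), np.std(s), len(s)
E
python3 - <<'E'
from h import *
C=cal("wrist"); C=(C[0],C[1],np.load("pics/w1T.npy")); i=cv2.imread("pics/w1.png")
print(front(i,C)); print(track(i,C))
print(proj(C,(.4902,-.2206,.084)),proj(C,(.4902,-.2366+.018,.062)),proj(C,(.49,-.2186,.038)))
hsv=cv2.cvtColor(i,cv2.COLOR_BGR2HSV); print([tuple(hsv[r,296]) for r in range(215,270,3)])
r=hsv[260,225:412,1]>75; print(225+np.flatnonzero(~r)); s=manip.read_state(); print(s['time'],s['ee_pos'],s['ft_force'])
E
```

```text
[(288, np.int64(236)), (289, np.int64(235)), (290, np.int64(234)), (291, np.int64(233)), (292, np.int64(232)), (293, np.int64(232)), (294, np.int64(231)), (295, np.int64(230)), (296, np.int64(230)), (297, np.int64(229)), (298, np.int64(228)), (330, np.int64(228)), (331, np.int64(229)), (332, np.int64(229)), (333, np.int64(230)), (334, np.int64(231)), (335, np.int64(231)), (336, np.int64(232)), (337, np.int64(233)), (338, np.int64(233)), (339, np.int64(234)), (340, np.int64(235))]
(np.float64(0.0042277340232987175), np.float64(0.0002225069082541219), 22)
[312.39118292 259.68217966] [312.78025711 233.8015191 ] [312.92912331 216.0884806 ]
[(np.uint8(18), np.uint8(133), np.uint8(125)), (np.uint8(17), np.uint8(131), np.uint8(127)), (np.uint8(17), np.uint8(135), np.uint8(121)), (np.uint8(18), np.uint8(132), np.uint8(126)), (np.uint8(17), np.uint8(133), np.uint8(125)), (np.uint8(12), np.uint8(48), np.uint8(69)), (np.uint8(9), np.uint8(38), np.uint8(67)), (np.uint8(6), np.uint8(36), np.uint8(71)), (np.uint8(16), np.uint8(40), np.uint8(70)), (np.uint8(5), np.uint8(39), np.uint8(78)), (np.uint8(12), np.uint8(38), np.uint8(114)), (np.uint8(9), np.uint8(41), np.uint8(125)), (np.uint8(19), np.uint8(34), np.uint8(60)), (np.uint8(13), np.uint8(37), np.uint8(62)), (np.uint8(14), np.uint8(45), np.uint8(63)), (np.uint8(17), np.uint8(38), np.uint8(61)), (np.uint8(11), np.uint8(33), np.uint8(62)), (np.uint8(20), np.uint8(37), np.uint8(62)), (np.uint8(18), np.uint8(32), np.uint8(80))]
[226 279 280 281 282 283 284 285 286 287 288 289 290 291 292 293 294 295
 296 297 298 299 300 301 302 303 304 305 306 307 308 309 310 311 312 313
 314 315 316 317 318 319 320 321 322 323 324 325 326 327 328 329 330 331
 332 333 334 335 336 337 338 339 340 341 342 343 344 345 346 347 348]
3.2 [ 0.49144464 -0.23684857  0.05960553] [-0.70729859  0.79058284 -0.97983493]
```

```bash
python3 - <<'E'
from h import *
i=cv2.imread("pics/w1.png"); C=cal("wrist"); C=(C[0],C[1],np.load("pics/w1T.npy"))
cv2.imwrite("pics/z1.png",cv2.resize(i[215:305,255:375],None,fx=6,fy=6,interpolation=cv2.INTER_NEAREST))
for z,r in((.089,.008),(.084,.016),(.062,.018),(.038,.018)): print(z,[proj(C,(.4902,-.2366+k,z))[1].round(1) for k in (r,0,r-.004)])
E
```

```text
0.089 [np.float64(283.8), np.float64(301.5), np.float64(292.7)]
0.084 [np.float64(259.7), np.float64(294.6), np.float64(268.6)]
0.062 [np.float64(233.8), np.float64(268.9), np.float64(241.8)]
0.038 [np.float64(216.1), np.float64(247.4), np.float64(223.2)]
```

View pics/z1.png

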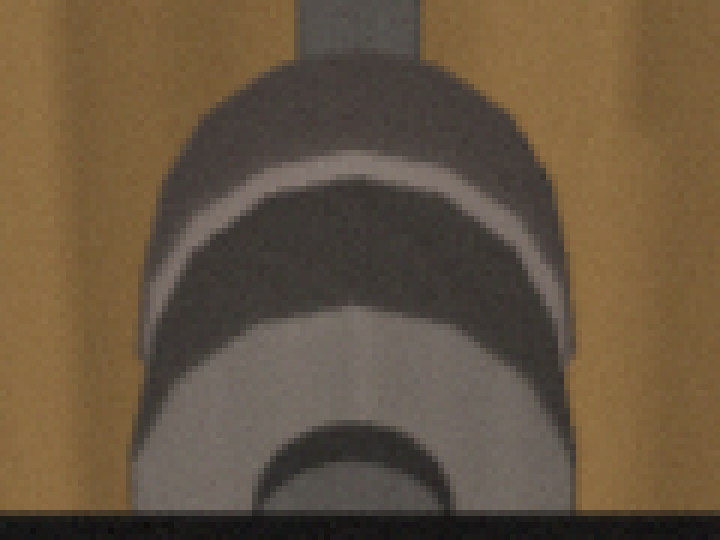

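```bash
python3 - <<'E'
from h import *
C=cal("wrist"); C=(C[0],C[1],np.load("pics/w1T.npy"))
t=np.array([.4915,-.2368]);L=np.array([D[1],-D[0]])
for a in (.010,-.01):
  for l in (-.0595,-.0475,.0475,.0595): print(a,l,proj(C,(*(t+a*D+l*L),.0406)).round(1))
i=cv2.imread("pics/w1.png"); m=(i.max(2)<45); print([ (r,np.flatnonzero(m[r,180:300])[[0,-1]]+180, np.flatnonzero(m[r,340:460])[[0,-1]]+340) for r in (234,236,240,245,250,260) if m[r,180:300].any() and m[r,340:460].any()])
E
```

```text
0.01 -0.0595 [204.  232.5]
0.01 -0.0475 [226.9 232.4]
0.01 0.0475 [407.7 232.2]
0.01 0.0595 [430.5 232.1]
-0.01 -0.0595 [207.5 266.7]
-0.01 -0.0475 [229.7 266.7]
-0.01 0.0475 [405.  266.4]
-0.01 0.0595 [427.1 266.4]
[(234, array([218, 224]), array([412, 417])), (236, array([217, 226]), array([410, 419])), (240, array([214, 227]), array([409, 422])), (245, array([206, 227]), array([409, 429])), (250, array([201, 227]), array([408, 434])), (260, array([192, 228]), array([408, 445]))]
```

Call:
step_arm --increments '[{"delta_pos": [-0.001, -0.002, -0.001], "turn": [0, 0, 0], "hand": 0}, {"delta_pos": [-0.002, -0.0033, -0.002], "turn": [0, 0, 0], "hand": 0}, {"delta_pos": [-0.002, -0.0033, -0.002], "turn": [0, 0, 0], "hand": 0}, {"delta_pos": [-0.002, -0.0033, -0.002], "turn": [0, 0, 0], "hand": 0}]'

```text
time: 3.7
ee_pos: [0.4887, -0.2398, 0.0564]
orientation: [-180.0, -0.0, 87.4]
ft_force: [-0.0, 1.1, 0.6]
finger_gap: 0.0949
grasp_force: 0.0
```

Call:
step_arm --increments '[{"delta_pos": [0, 0, 0], "turn": [0, 0, 0], "hand": 0.75}, {"delta_pos": [0, 0, 0], "turn": [0, 0, 0], "hand": 0.75}]' --newtons 10

```text
time: 3.95
ee_pos: [0.4888, -0.2397, 0.0564]
orientation: [-180.0, -0.0, 87.4]
ft_force: [0.5, 0.6, 0.6]
finger_gap: 0.0804
grasp_force: 0.0
```

Call:
step_arm --increments '[{"delta_pos": [0, 0, 0], "turn": [0, 0, 0], "hand": 0.75}, {"delta_pos": [0, 0, 0], "turn": [0, 0, 0], "hand": 0.75}]'

```text
time: 4.2
ee_pos: [0.4888, -0.2398, 0.0565]
orientation: [-180.0, 0.0, 87.4]
ft_force: [0.3, -0.2, 0.9]
finger_gap: 0.0608
grasp_force: 0.0
```

Call:
step_arm --increments '[{"delta_pos": [0, 0, 0], "turn": [0, 0, 0], "hand": 0.75}, {"delta_pos": [0, 0, 0], "turn": [0, 0, 0], "hand": 0.75}]'

```text
time: 4.45
ee_pos: [0.4888, -0.2398, 0.0564]
orientation: [180.0, -0.0, 87.4]
ft_force: [0.4, 0.6, -0.6]
finger_gap: 0.0407
grasp_force: 0.0
```

Call:
step_arm --increments '[{"delta_pos": [0, 0, 0], "turn": [0, 0, 0], "hand": 0.75}, {"delta_pos": [0, 0, 0], "turn": [0, 0, 0], "hand": 0.75}, {"delta_pos": [0, 0, 0], "turn": [0, 0, 0], "hand": 0.75}]'

```text
time: 4.82
ee_pos: [0.4895, -0.2398, 0.0565]
orientation: [179.9, 0.0, 87.4]
ft_force: [5.5, -0.8, -4.1]
finger_gap: 0.0358
grasp_force: 10.0
```

```bash
cat > t.py <<'E'
import sys
from h import *
L=np.array([D[1],-D[0]])
def measure(tag):
    C=cal("wrist"); st=manip.read_state(); i=manip.get_image("wrist"); cv2.imwrite(f"pics/{tag}.png",i)
    t=np.array(st['ee_pos'][:2]); y=cv2.cvtColor(i,cv2.COLOR_BGR2HSV)[...,1]>75; o=[]
    for u in list(range(292,305))+list(range(334,347)):
        k=np.flatnonzero(~y[170:290,u] & ~y[173:293,u] & ~y[176:296,u])
        if len(k):
            p=onz(C,(u,170+k[0]-.5),.038)[:2]-t; l=p@L
            if abs(l)<.017: o.append(p@D-np.sqrt(.018**2-l*l))
    print(tag,"t",round(st['time'],3),"tcp_s %.1f"%(1e3*(t-B0)@D),"lat %.1f"%(1e3*(t-B0)@L),"plug-tcp mm %.1f sd %.1f n %d"%(1e3*np.median(o),1e3*np.std(o),len(o)),"plug_s %.1f"%(1e3*((t-B0)@D+np.median(o))),"gap",round(st['finger_gap'],4),"F",np.round(st['ft_force'],1),"grip",round(st['grasp_force'],1),"z",round(st['ee_pos'][2],4))
measure(sys.argv[1])
E
python3 t.py g0
```

```text
g0 t 4.825 tcp_s -3.3 lat -0.6 plug-tcp mm -1.2 sd 0.3 n 26 plug_s -4.5 gap 0.0358 F [ 5.5 -0.8 -4.1] grip 10.0 z 0.0565
```

Call:
step_arm --increments '[{"delta_pos": [0.0012, 0.005, 0], "turn": [0, 0, 0], "hand": 0.75}, {"delta_pos": [0.0017, 0.015, 0], "turn": [0, 0, 0], "hand": 0.75}, {"delta_pos": [0.0023, 0.03, 0], "turn": [0, 0, 0], "hand": 0.75}, {"delta_pos": [0.0032, 0.05, 0], "turn": [0, 0, 0], "hand": 0.75}, {"delta_pos": [0.0041, 0.07, 0], "turn": [0, 0, 0], "hand": 0.75}, {"delta_pos": [0.005, 0.09, 0], "turn": [0, 0, 0], "hand": 0.26}, {"delta_pos": [0.0059, 0.111, 0], "turn": [0, 0, 0], "hand": 0.26}, {"delta_pos": [0.0068, 0.132, 0], "turn": [0, 0, 0], "hand": 0.26}]'

```text
time: 5.88
ee_pos: [0.4953, -0.1061, 0.0564]
orientation: [-180.0, -0.0, 87.4]
ft_force: [0.1, -0.6, 0.3]
finger_gap: 0.0602
grasp_force: 0.0
```

```bash
python3 t.py c1; python3 -c "
from h import *
s=manip.read_state(); print(s['time'],s['ee_pos'],(np.array(s['ee_pos'][:2])-B0)@D)"
```

```text
c1 t 5.875 tcp_s 130.6 lat -0.8 plug-tcp mm -4.6 sd 0.4 n 26 plug_s 126.0 gap 0.0602 F [ 0.1 -0.6  0.3] grip 0.0 z 0.0564
5.925 [ 0.49502954 -0.10422546  0.05618111] 0.13245708289365396
```

Call:
step_arm --increments '[{"delta_pos": [0.001, 0.022, 0], "turn": [0, 0, 0], "hand": 0.26}, {"delta_pos": [0.0019, 0.041, 0], "turn": [0, 0, 0], "hand": 0.26}, {"delta_pos": [0.0027, 0.059, 0], "turn": [0, 0, 0], "hand": 0.26}, {"delta_pos": [0.0035, 0.077, 0], "turn": [0, 0, 0], "hand": 0.26}]'

```text
time: 6.42
ee_pos: [0.4991, -0.0296, 0.0565]
orientation: [-180.0, 0.0, 87.4]
ft_force: [-0.3, 0.2, 0.5]
finger_gap: 0.0701
grasp_force: 0.0
```

```bash
python3 t.py c2; python3 -c "
from h import *
s=manip.read_state(); print(s['time'],s['ee_pos'],(np.array(s['ee_pos'][:2])-B0)@D)"
```

```text
c2 t 6.425 tcp_s 207.2 lat -0.4 plug-tcp mm -2.6 sd 0.2 n 26 plug_s 204.5 gap 0.0701 F [-0.3  0.2  0.5] grip 0.0 z 0.0565
6.475 [ 0.49897774 -0.02814777  0.05639045] 0.20863438998863357
```

Call:
step_arm --increments '[{"delta_pos": [0.001, 0.022, 0], "turn": [0, 0, 0], "hand": 0.26}, {"delta_pos": [0.0017, 0.0385, 0], "turn": [0, 0, 0], "hand": 0.26}, {"delta_pos": [0.0024, 0.0545, 0], "turn": [0, 0, 0], "hand": 0.26}, {"delta_pos": [0.0031, 0.07, 0], "turn": [0, 0, 0], "hand": 0.26}, {"delta_pos": [0.0038, 0.0855, 0], "turn": [0, 0, 0], "hand": 0.26}, {"delta_pos": [0.0045, 0.1, 0], "turn": [0, 0, 0], "hand": 0.26}]'

```text
time: 7.22
ee_pos: [0.5036, 0.0702, 0.0565]
orientation: [180.0, 0.0, 87.4]
ft_force: [-0.3, -0.5, 0.5]
finger_gap: 0.0704
grasp_force: 0.0
```

```bash
python3 t.py c3; python3 -c "
from h import *
s=manip.read_state(); print(s['time'],s['ee_pos'],(np.array(s['ee_pos'][:2])-B0)@D)"
```

```text
c3 t 7.225 tcp_s 307.1 lat -0.3 plug-tcp mm -3.3 sd 0.2 n 26 plug_s 303.8 gap 0.0704 F [-0.3 -0.5  0.5] grip 0.0 z 0.0565
7.275 [0.50364359 0.07138055 0.05651223] 0.30827080547035657
```

Call:
step_arm --increments '[{"delta_pos": [0.0008, 0.0185, 0], "turn": [0, 0, 0], "hand": 0.26}, {"delta_pos": [0.0014, 0.032, 0], "turn": [0, 0, 0], "hand": 0.26}, {"delta_pos": [0.002, 0.0445, 0], "turn": [0, 0, 0], "hand": 0.26}, {"delta_pos": [0.0025, 0.057, 0], "turn": [0, 0, 0], "hand": 0.26}, {"delta_pos": [0.0031, 0.0695, 0], "turn": [0, 0, 0], "hand": 0.26}, {"delta_pos": [0.0036, 0.082, 0], "turn": [0, 0, 0], "hand": 0.26}, {"delta_pos": [0.0041, 0.093, 0], "turn": [0, 0, 0], "hand": 0.26}, {"delta_pos": [0.0046, 0.104, 0], "turn": [0, 0, 0], "hand": 0.26}]'

```text
time: 8.28
ee_pos: [0.5082, 0.174, 0.0564]
orientation: [180.0, 0.0, 87.4]
ft_force: [1.0, -0.3, 0.3]
finger_gap: 0.0705
grasp_force: 0.0
```

```bash
python3 t.py c4; python3 -c "
from h import *
s=manip.read_state(); print(s['time'],s['ee_pos'],(np.array(s['ee_pos'][:2])-B0)@D)"
```

```text
c4 t 8.275 tcp_s 410.9 lat -0.3 plug-tcp mm 0.1 sd 0.2 n 26 plug_s 411.1 gap 0.0705 F [ 1.  -0.3  0.3] grip 0.0 z 0.0564
8.325 [0.50827508 0.17488277 0.05656683] 0.41187562876454936
```

Call:
step_arm --increments '[{"delta_pos": [0.0007, 0.0165, 0], "turn": [0, 0, 0], "hand": 0.75}, {"delta_pos": [0.0012, 0.027, 0], "turn": [0, 0, 0], "hand": 0.75}, {"delta_pos": [0.0017, 0.0375, 0], "turn": [0, 0, 0], "hand": 0.75}, {"delta_pos": [0.0021, 0.0475, 0], "turn": [0, 0, 0], "hand": 0.75}, {"delta_pos": [0.0025, 0.057, 0], "turn": [0, 0, 0], "hand": 0.75}, {"delta_pos": [0.0029, 0.066, 0], "turn": [0, 0, 0], "hand": 0.75}, {"delta_pos": [0.0032, 0.073, 0], "turn": [0, 0, 0], "hand": 0.75}, {"delta_pos": [0.0034, 0.076, 0], "turn": [0, 0, 0], "hand": 0.75}]'

```text
time: 9.32
ee_pos: [0.5114, 0.2496, 0.0564]
orientation: [-180.0, 0.0, 87.4]
ft_force: [-0.8, -0.8, 1.7]
finger_gap: 0.0357
grasp_force: 10.0
```

Call:
step_arm --increments '[{"delta_pos": [0, 0.001, 0], "turn": [0, 0, 0], "hand": 0.75}, {"delta_pos": [0, 0.001, 0], "turn": [0, 0, 0], "hand": 0.75}, {"delta_pos": [0, 0.001, 0], "turn": [0, 0, 0], "hand": 0.75}, {"delta_pos": [0, 0.001, 0], "turn": [0, 0, 0], "hand": 0.75}, {"delta_pos": [0, 0.001, 0], "turn": [0, 0, 0], "hand": 0.75}, {"delta_pos": [0, 0.001, 0], "turn": [0, 0, 0], "hand": 0.75}]'

```text
time: 10.07
ee_pos: [0.5115, 0.2502, 0.0564]
orientation: [-180.0, 0.0, 87.4]
ft_force: [-1.2, -0.1, 1.7]
finger_gap: 0.0359
grasp_force: 10.0
```

```bash
python3 t.py e1
```

```text
e1 t 10.075 tcp_s 487.2 lat -0.4 plug-tcp mm -0.8 sd 0.3 n 26 plug_s 486.4 gap 0.0359 F [-1.2 -0.1  1.7] grip 10.0 z 0.0564
```

Caught and at rest, about 0.11 m short of the buffer. Release and check before lifting.

Call:
step_arm --increments '[{"delta_pos": [0, 0, 0], "turn": [0, 0, 0], "hand": 0}, {"delta_pos": [0, 0, 0], "turn": [0, 0, 0], "hand": 0}, {"delta_pos": [0, 0, 0], "turn": [0, 0, 0], "hand": 0}, {"delta_pos": [0, 0, 0], "turn": [0, 0, 0], "hand": 0}, {"delta_pos": [0, 0, 0], "turn": [0, 0, 0], "hand": 0}, {"delta_pos": [0, 0, 0], "turn": [0, 0, 0], "hand": 0}, {"delta_pos": [0, 0, 0], "turn": [0, 0, 0], "hand": 0}]'

```text
time: 11.0
ee_pos: [0.5115, 0.2502, 0.0564]
orientation: [-180.0, 0.0, 87.4]
ft_force: [-0.5, -0.5, -0.6]
finger_gap: 0.0944
grasp_force: 0.0
```

```bash
python3 t.py e2
```

```text
e2 t 11.0 tcp_s 487.3 lat -0.3 plug-tcp mm -0.9 sd 0.2 n 26 plug_s 486.4 gap 0.0944 F [-0.5 -0.5 -0.6] grip 0.0 z 0.0564
```

Call:
step_arm --increments '[{"delta_pos": [0, 0, 0.015], "turn": [0, 0, 0], "hand": 0}, {"delta_pos": [0, 0, 0.045], "turn": [0, 0, 0], "hand": 0}, {"delta_pos": [0, 0, 0.085], "turn": [0, 0, 0], "hand": 0}, {"delta_pos": [0, 0, 0.125], "turn": [0, 0, 0], "hand": 0}, {"delta_pos": [0, 0, 0.165], "turn": [0, 0, 0], "hand": 0}, {"delta_pos": [0, 0, 0.195], "turn": [0, 0, 0], "hand": 0}, {"delta_pos": [0, 0, 0.21], "turn": [0, 0, 0], "hand": 0}, {"delta_pos": [0, 0, 0.21], "turn": [0, 0, 0], "hand": 0}]'

```text
time: 12.05
ee_pos: [0.512, 0.2504, 0.2679]
orientation: [179.9, -0.1, 87.4]
ft_force: [0.3, -0.6, -0.5]
finger_gap: 0.0951
grasp_force: 0.0
```

```bash
python3 - <<'E'
from h import *
cv2.imwrite("pics/s2.png",manip.get_image("scene")); print(manip.read_state()['ee_pos'],manip.read_state()['time'])
E
```

```text
[0.511397   0.25014197 0.26620771] 12.1
```

View pics/s2.png

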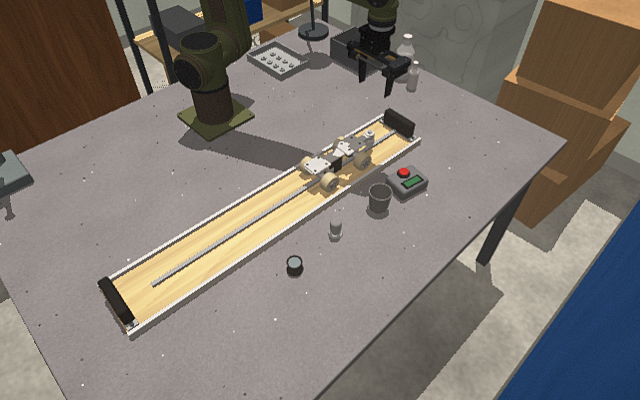

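The skate's plug is at about (369,136), short of the far buffer at (399,122). The bystanders haven't moved: cup (380,198), timer (407,181), seater (336,229) and loupe (294,265). The hand is well clear.

```bash
python3 -c "
from cell import manip
print(manip.job_done())"
```

```text
the job is handed in; nothing more can be done
None
```

I launched the skate at about 0.16 m/s and let it coast freely for about 2.7 s with the open fingers astride the plug, at most about 5 mm off centre where measured. I caught it while it was rolling, stopped it about 0.11 m before the far buffer, let go, raised the hand clear and handed the job in at 12.1 s; no verdict was returned.

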